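# Set the tacking jig to 60 degrees and load the brace

## Robot

A 6-joint arm with a two-finger parallel gripper is mounted at the origin on a cart in front of the work surface, level with it; the furniture and walls round the work are solid. World frame = base frame: x ahead of the robot, y to its left, z up, the work surface at z = 0. Lengths are in m, angles in degrees, forces in N, time in s.
With the tool pointing down it reaches from about 0.35 to 0.875 m from the base axis. Payload 4.2 kg.
Tool frame: the origin (TCP) lies midway between the tips of the shut fingers; the grasp point (between the pads) lies 19 mm behind it (r.grasp_offset is the distance from the TCP to the grasp point, in m); z points along the fingers, y is the direction in which the jaws open and shut (so a half turn about z gives the same grasp; the last joint's range is limited). The gripper opens to 87 mm and grips with 3 to 60 N. Pads are 19 mm wide; open, the fingers measure 117 mm over their backs; the gripper's body (75 mm by 190 mm) begins 51 mm behind the grasp point.
Start: joints at [80.993, 22.042, 0.453, 0, -68.411, -14.817], TCP at [0.252, 0.572, 0.223] pointing down, gripper open.
Joint ranges: [-179.83, 179.83], [-69.29, 118.12], [-61.27, 80.66], [-181.25, 117.63], [-171.15, -9.14], [-177.46, 177.46]. Speed limits (degrees/s): [159.86, 159.86, 180, 180, 180, 180].

## Interface

Orientations are given as a 3x3 rotation matrix whose columns are the frame's x, y, z axes.
In Python, from station import r gives the robot as it stands.
- The arm moves only by the shell command python3 -m crank 'ROWS'. ROWS is JSON, a list of rows, each a list of 3 entries, a list of its own where there are three numbers: the closure, from -1 (fully open) to 1 (shut), so that 0 is half open, then the shift along the tool's x, y, z as a fraction of full scale, then the turn, a rotation vector about the tool's x, y, z as a fraction of full scale. In form: [[fingers, [dx, dy, dz], [wx, wy, wz]], ...]. A call has 1 to 8 rows; each row shifts and turns the commanded pose from where the row before left it, along the tool's axes as they then stand; what a row does not reach is not made up. Full scale, the value 1, is 100 mm for a shift and 45 degrees for a turn. A row lasts 1/10 s, in which the tool goes at most 50 mm and 8.59 degrees, less where a joint would pass 70% of its speed; a pose out of reach is approached as far as the arm can. A call with a number of a shift or a turn outside -1 to 1 is refused whole. A call with a gripper value outside its range is refused whole. The fingers move at their own pace and stop on an object; the grip force is fixed at half the most. Time passes only in rows, so rows that do not move let the fingers close. It gives the time, the measured TCP pose, the force and the opening at its end, in the units of the state.
- r.sense(): the state, without advancing time (a new reading comes with each control period).
- r.capture(name): name is "scene" or "top"; returns a dict with "img" (400x640x3 uint8, blue, green, red), "fx", "fy", "cx", "cy" (pixels), "R" (3x3) and "t" (3): a world point X has camera coordinates R X + t. Camera axes: x right, y down, z forward; pixel columns grow to the right and rows downward; lengths in m; the calibration is good to about 2 mm. A picture is of the moment at which its call begins. There is no depth.
- r.finish_job(): hands the job in, once; it reports no verdict.
The state is a dict: "time_s": time; "joints": joint angles; "joint_velocities": joint speeds; "effort": joint torques, N m; "tcp_pos": TCP position; "ee_rot": TCP orientation; "wrist_force": force on the tool from outside, world axes, zero at the start; "moment": the same for the moment, N m; "gripper_width": opening from 0.0 (shut) to 1.0 (fully open).
Only numpy, scipy, OpenCV 4.12 (cv2) and the standard library are available. Lean on these libraries where they do the work, as an engineer would, in place of code of your own. Each camera call takes 0.05 s, during which the arm holds its last target.

## Task

Set up the angle jig for a 60-degree brace: swing its arm, the one with the red handle, until the window in the arm is centred over the yellow 60-degree mark. Lay the loose dark flat bar, weld bead up, on the arm's two copper spacer strips so that it rests clear of the arm, one long side up against both steel stop pins and its end up to the square bar held in the jig, ready to tack. Set the bar down rather than dropping it, and leave the cup, pliers and magnet where they are.

Things in the scene. Friction and masses are not known exactly. Their poses are not given: they have to be found in the camera images.
- jig: Grey quarter-round steel plate, 8 mm thick, about 310 x 255 mm, bolted to the work surface. Origin: its underside, on the swing arm's vertical hinge axis; z up. White scale ticks every 5 degrees, longer every 15, longest every 30; a broad yellow line instead at 60 degrees.
- swing_arm (a joint): Angle of the swing arm from the base bar, rad: 0 is along the jig's +y, growing towards the jig's +x (clockwise from above); 60 degrees = 1.047. Starts at 75 to 112 degrees; stops at 0 and 117. The hinge axis is vertical through the jig's origin. Stiff (0.5 N m, about 2.5 N at the handle); stays where it is left.
- handle (a point): On the arm's red grip, an upright round post 25 mm in diameter, z = 23 to 75 mm above the work surface, 199 mm from the hinge axis; the point is on its axis at z = 50 mm. x points along the arm away from the hinge, z up.
- seat (a point): On the arm, where the flat bar's underside centre belongs: 86 mm from the hinge axis, z = 22 mm, level with the copper strips' tops. x points along the arm away from the hinge, z up, y to the side of smaller angles. Strips: 14 mm wide, 8 mm high, at x = -36 and +36 mm, y = -26 to +20 mm. At 60 degrees a bar centred here just meets the base bar with a corner of its end.
- flat_bar: Loose dark flat steel bar, 30 x 120 x 10 mm with a low pale weld bead on its top (to 14 mm), about 0.28 kg, lying flat on the work surface to the right of the jig. Origin: centre of its underside; its y axis is the long one, z up.
- mark60 (a point): Middle of the yellow 60-degree mark on the jig plate, 169 mm from the hinge axis, at z = 8 mm.
- cup: White enamel cup, 69 mm across, 91 mm high, standing at the right; leave it.
- pliers: Bright steel locking pliers, 250 mm long, lying beyond the jig; leave it.
- magnet: Orange magnetic welding square, 65 x 65 x 15 mm, lying at the near left; leave it.
- base_bar_top (a point): Centre of the top of the base bar, z = 52 mm: a dark square bar, 30 x 30 x 240 mm, fixed in the jig 22 mm above the work surface. Axes as the jig's: the bar lies along y, over the hinge axis, which is at y = -72 mm, x = 0 from here. A strap over its +y end (y = 89 to 111 mm, x to +37 mm) and its bolt reach 66 mm above the work surface.
- pins (a point): Midway between the tops of the arm's two stop pins, z = 43 mm, with axes as at the seat. The pins are upright, 10 mm in diameter, 80 mm apart along the arm (70 mm clear between them); their sides towards +y are 15 mm from the seat's centre line.

How it is judged (in metres and radians):
At the end, for the whole second after the job is handed in: The swing arm stands within 3.4 degrees of 60 degrees; the flat bar rests flat, bead up, on both copper strips, within 6 mm of both stop pins and 5 degrees of the arm's direction, its end within 12 mm of its place at the base bar, released and at rest (value of joint swing_arm between 0.987 and 1.107 rad and x of flat_bar in the frame of seat between -0.01 and 0.012 m and y of flat_bar in the frame of seat between -0.006 and 0.006 m and z of flat_bar in the frame of seat between -0.003 and 0.003 m and angle between the y axis of flat_bar and the x axis of seat, either way round below 0.09 rad and angle between flat_bar's own z axis and vertical below 0.06 rad and linear speed of flat_bar below 0.01 m/s); the robot touches nothing.
It fails at once if the flat bar is let go or thrown up more than about 4 cm above the strips (height (world z) of flat_bar above 0.06 m and contact force between the fingers and flat_bar below 0.01 N).
It fails at once if the cup, pliers or magnet is moved more than 3 cm (distance of any of cup, pliers, magnet from where it was at the start of the episode above 0.03 m).
It also fails if it takes over 48 s, if anything falls off the work surface, if the arm or the gripper's body presses on something with over 40 N, if the wrist force passes 120 N, or if a joint passes its speed limit or range.

## Working session

There is one attempt and no reset: what is moved stays moved. The work goes in short steps, Python scripts to look and compute and a shell command to move; the robot and the scene stay as the last step left them, time stands still between calls to the robot, and variables do not carry over. Pictures are saved under pics/ and viewed, and the job is handed in when it is done.

```bash
ls; mkdir -p pics; python3 - <<'E'
from station import r
import cv2,numpy as np
s=r.sense();print(s)
for n in("scene","top"):
    c=r.capture(n);cv2.imwrite(f"pics/{n}0.png",c["img"]);print(n,c["fx"],c["fy"],c["cx"],c["cy"],np.array(c["R"]).round(4).tolist(),np.array(c["t"]).round(4))
E
```

```text
pics
{'time_s': 0.0, 'joints': array([ 8.09945865e+01,  2.20893629e+01,  3.79090748e-01, -2.99516624e-02,
       -6.84129252e+01, -1.48169854e+01]), 'joint_velocities': array([ 0.02578632, -0.0309368 ,  0.00078196, -0.0200075 ,  0.00097646,
       -0.00912668]), 'effort': array([ 8.20652986e-04, -3.90671396e+01,  1.87408501e+01,  4.21990290e+00,
        1.09557054e-02, -1.94300701e-04]), 'tcp_pos': array([0.25216673, 0.57119189, 0.22146716]), 'ee_rot': array([[ 9.14723960e-01, -4.04078470e-01, -8.16655224e-04],
       [-4.04079287e-01, -9.14721672e-01, -2.04755959e-03],
       [ 8.03625134e-05,  2.20294528e-03, -9.99997570e-01]]), 'wrist_force': array([-0.71308734, -0.28991139, -0.40734814]), 'moment': array([ 0.00785675, -0.0473155 ,  0.01174787]), 'gripper_width': 1.0038399583606055}
scene 378.97348009358495 378.97348009358495 314.8215189553839 206.33616308196375 [[0.7862, -0.618, 0.0001], [-0.2758, -0.351, -0.8948], [0.553, 0.7035, -0.4464]] [-0.3906  0.2135  0.6981]
top 385.99691713432594 385.99691713432594 318.899711108263 194.34470195565478 [[-0.0037, -0.9999, -0.0161], [-0.9894, 0.006, -0.1451], [0.1451, 0.0154, -0.9893]] [0.0498 0.5504 1.0445]
```

View pics/scene0.png

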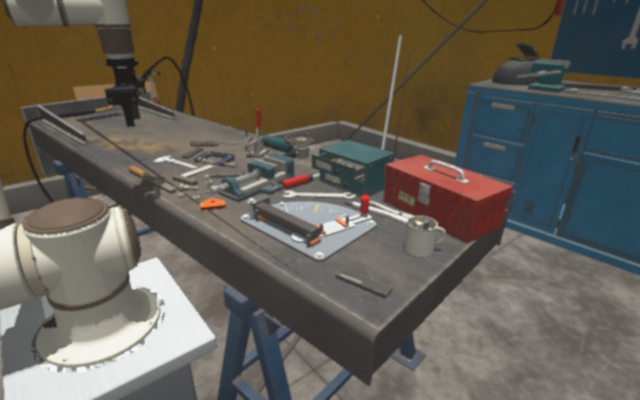

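View pics/top0.png

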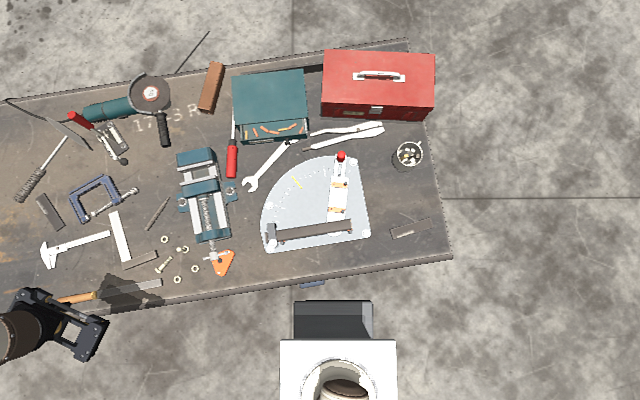

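```bash
cat >h.py <<'E'
import numpy as np,cv2
from station import r
def cap(n):
    c=r.capture(n);c["R"]=np.array(c["R"]);c["t"]=np.array(c["t"]);return c
def back(c,u,v,z):
    d=c["R"].T@np.array([(u-c["cx"])/c["fx"],(v-c["cy"])/c["fy"],1]);o=-c["R"].T@c["t"]
    return o+d*(z-o[2])/d[2]
def proj(c,X):
    p=c["R"]@np.asarray(X,float)+c["t"];return np.array([c["fx"]*p[0]/p[2]+c["cx"],c["fy"]*p[1]/p[2]+c["cy"]])
def crop(c,u0,v0,u1,v1,k,f,grid=10):
    im=cv2.resize(c["img"][v0:v1,u0:u1],None,fx=k,fy=k,interpolation=cv2.INTER_CUBIC)
    for u in range(u0,u1,grid):
        cv2.putText(im,str(u),((u-u0)*k,8),0,.3,(0,0,255));cv2.line(im,((u-u0)*k,10),((u-u0)*k,16),(0,0,255))
    for v in range(v0,v1,grid):
        cv2.putText(im,str(v),(0,(v-v0)*k+3),0,.3,(0,0,255))
    cv2.imwrite(f,im)
E
python3 - <<'E'
from h import *
c=cap("top");crop(c,250,140,440,262,4,"pics/t1.png")
c=cap("scene");crop(c,230,180,430,300,4,"pics/s1.png")
E
```

```text
(no output)
```

View pics/t1.png

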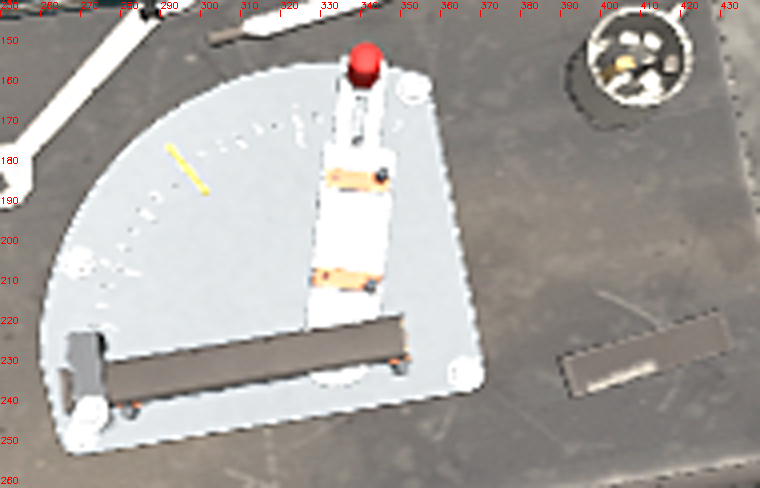

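View pics/s1.png

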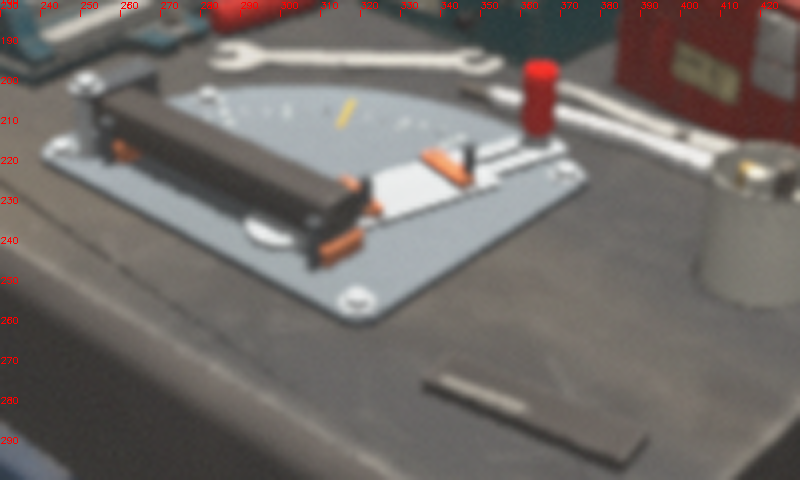

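```bash
python3 - <<'E'
from h import *
c=cap("top");b=lambda u,v,z:back(c,250+u/4,140+v/4,z).round(4)
print("cam",-c["R"].T@c["t"])
m=b(187,168,.008);e1=b(403,314,.052);e2=b(406,356,.052);l1=b(106,362,.052);l2=b(110,403,.052)
print("mark",m,b(168,145,.008),b(207,192,.008));print("barends",e1,e2,l1,l2)
d=(l1-e1+l2-e2)[:2];d/=np.linalg.norm(d);print("bar dir deg",np.degrees(np.arctan2(d[1],d[0])),np.linalg.norm(e1-e2))
h=((e1+e2)/2)[:2]+.048*d;print("hinge",h,"dist to mark",np.linalg.norm(m[:2]-h))
def ang(p): # clockwise from d
    v=p[:2]-h;return np.degrees(np.arctan2(d[1],d[0])-np.arctan2(v[1],v[0])),np.linalg.norm(v)
print("mark ang",ang(m));hd=b(365,55,.075);print("handle",hd,ang(hd))
for n,p in dict(A=(559,357),B=(719,310),C=(733,347),D=(577,395)).items(): print(n,b(*p,.010))
print("cup",b(640,58,.091))
s=cap("scene");bs=lambda u,v,z:back(s,230+u/4,180+v/4,z).round(4)
print("scene mark",bs(346,113,.008),"handle top",bs(541,66,.075),"bar",bs(425,380,.01),bs(620,464,.01),bs(648,437,.01),bs(452,357,.01))
print("bar proj base end",bs(330,212,.052),bs(368,190,.052))
E
```

```text
cam [0.3931038  0.0304563  1.11398379]
mark [0.5921 0.1121 0.008 ] [0.6092 0.126  0.008 ] [0.5743 0.0974 0.008 ]
barends [ 0.4812 -0.0404  0.052 ] [ 0.4524 -0.042   0.052 ] [0.4492 0.1639 0.052 ] [0.4212 0.1608 0.052 ]
bar dir deg 98.82440769131505 0.028844410203711906
hinge [0.45943647 0.00623183] dist to mark 0.16972825554354318
mark ang (np.float64(60.233834441794755), np.float64(0.16972825554354318))
handle [ 0.6584 -0.0155  0.075 ] (np.float64(105.05784011908244), np.float64(0.20014683936527897))
A [ 0.4535 -0.1536  0.01  ]
B [ 0.4864 -0.2684  0.01  ]
C [ 0.46   -0.2771  0.01  ]
D [ 0.4266 -0.1655  0.01  ]
cup [ 0.6508 -0.2009  0.091 ]
scene mark [0.589  0.1094 0.008 ] handle top [ 0.6519 -0.0204  0.075 ] bar [ 0.4232 -0.1677  0.01  ] [ 0.4541 -0.2787  0.01  ] [ 0.4808 -0.2732  0.01  ] [ 0.4484 -0.1612  0.01  ]
bar proj base end [ 0.4479 -0.0535  0.052 ] [ 0.4816 -0.0472  0.052 ]
```

```bash
python3 -m crank '[[-1,[0.405,0.25,0],[0,0,0]],[-1,[0.405,0.25,0],[0,0,0]],[-1,[0.405,0.25,0],[0,0,0]],[-1,[0.405,0.25,0],[0,0,0]],[-1,[0.405,0.25,0],[0,0,0]],[-1,[0.405,0.25,0],[0,0,0]],[-1,[0.405,0.25,0],[0,0,0]],[-1,[0.405,0.25,0],[0,0,0]]]'; python3 -m crank '[[-1,[0.405,0.25,0],[0,0,0]],[-1,[0.405,0.25,0],[0,0,0]],[-1,[0.405,0.25,0],[0,0,0]],[-1,[0.405,0.25,0],[0,0,0]],[-1,[0.405,0.25,0],[0,0,0]],[-1,[0.405,0.25,0],[0,0,-0.19]],[-1,[0,0,0],[0,0,-0.19]],[-1,[0,0,0],[0,0,0]]]'
```

```text
time_s: 1.1
tcp_pos: [0.4688, 0.2562, 0.2228]
ee_rot: [[0.915, -0.404, 0.0], [-0.404, -0.915, 0.0], [0.0, -0.001, -1.0]]
wrist_force: [-0.1, 0.7, 0.2]
gripper_width: 0.999
time_s: 1.9
tcp_pos: [0.6293, 0.0222, 0.2218]
ee_rot: [[0.992, -0.124, -0.001], [-0.124, -0.992, -0.0], [-0.001, 0.0, -1.0]]
wrist_force: [-0.3, 0.0, 0.4]
gripper_width: 1.003
```

```bash
python3 -m crank '[[-1,[0.31,0.37,0],[0,0,0]],[-1,[0,0,0.4],[0,0,0]],[-1,[0,0,0.4],[0,0,0]],[-1,[0,0,0],[0,0,0]],[-1,[0,0,0],[0,0,0]]]'; python3 - <<'E'
from h import *
c=cap("top");crop(c,270,100,430,220,5,"pics/t2.png")
s=cap("scene");crop(s,290,110,410,230,5,"pics/s2.png")
p=r.sense()["tcp_pos"];print(p,proj(c,p),proj(s,p))
E
```

```text
time_s: 2.4
tcp_pos: [0.6555, -0.0162, 0.1432]
ee_rot: [[0.993, -0.121, -0.0], [-0.121, -0.993, -0.001], [-0.0, 0.001, -1.0]]
wrist_force: [0.0, 0.5, 0.5]
gripper_width: 1.003
[ 0.65695035 -0.01600424  0.14557738] [342.57694679 147.4939323 ] [367.05646231 170.82059658]
```

View pics/s2.png

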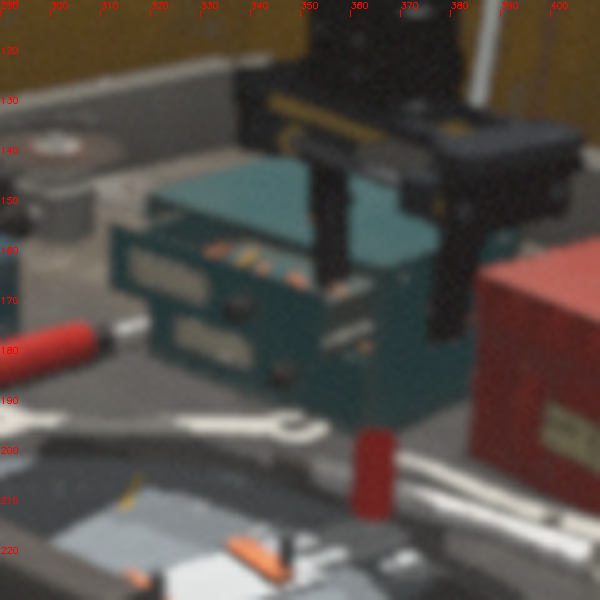

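View pics/t2.png

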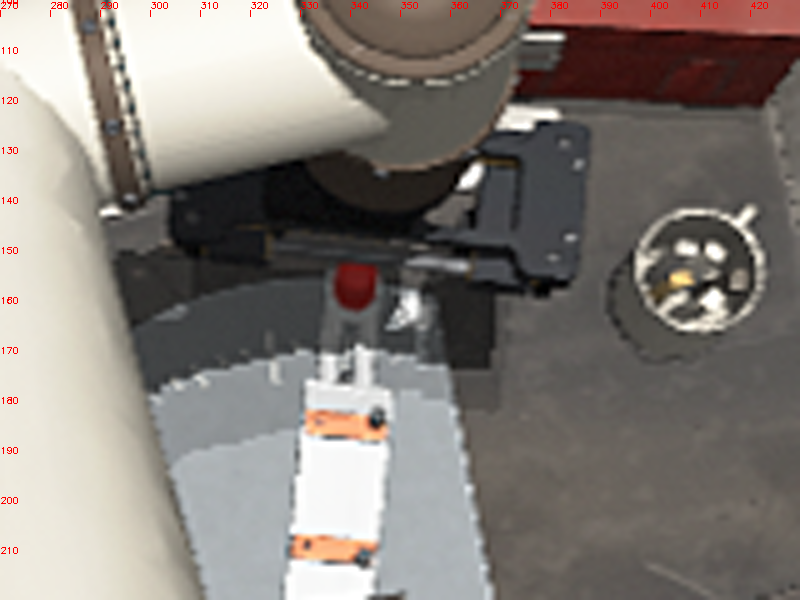

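```bash
python3 -m crank '[[-1,[0,0,0.4],[0,0,0]],[-1,[0,0,0.4],[0,0,0]],[-1,[0,0,0.3],[0,0,0]],[-1,[0,0,0],[0,0,0]],[1,[0,0,0],[0,0,0]],[1,[0,0,0],[0,0,0]],[1,[0,0,0],[0,0,0]],[1,[0,0,0],[0,0,0]]]';python3 -m crank '[[1,[0,0,0],[0,0,0]],[1,[0,0,0],[0,0,0]],[1,[0,0,0],[0,0,0]]]'
```

```text
time_s: 3.3
tcp_pos: [0.6563, -0.0166, 0.0345]
ee_rot: [[0.993, -0.121, 0.003], [-0.121, -0.993, 0.001], [0.003, -0.001, -1.0]]
wrist_force: [0.1, -0.4, -0.0]
gripper_width: 0.724
time_s: 3.6
tcp_pos: [0.6554, -0.0169, 0.0327]
ee_rot: [[0.993, -0.121, 0.0], [-0.121, -0.993, -0.0], [0.0, 0.0, -1.0]]
wrist_force: [-0.4, 0.8, -0.8]
gripper_width: 0.446
```

```bash
python3 -m crank '[[1,[0,0,0],[0,0,0]],[1,[0,0,0],[0,0,0]],[1,[0,0,0],[0,0,0]],[1,[0,0,0],[0,0,0]]]'
```

```text
time_s: 4.0
tcp_pos: [0.6556, -0.0164, 0.0325]
ee_rot: [[0.993, -0.121, 0.0], [-0.121, -0.993, 0.0], [0.0, -0.0, -1.0]]
wrist_force: [-0.2, 2.2, -0.5]
gripper_width: 0.272
```

```bash
python3 -m crank '[[1,[-0.008,-0.173,0],[0,0,-0.111]],[1,[-0.008,-0.173,0],[0,0,-0.111]],[1,[-0.008,-0.173,0],[0,0,-0.111]],[1,[-0.008,-0.173,0],[0,0,-0.111]],[1,[-0.008,-0.173,0],[0,0,-0.111]],[1,[-0.008,-0.173,0],[0,0,-0.111]],[1,[-0.008,-0.173,0],[0,0,-0.111]],[1,[-0.008,-0.173,0],[0,0,-0.111]]]';python3 -m crank '[[1,[0,0,0],[0,0,0]],[1,[0,0,0],[0,0,0]]]'; python3 - <<'E'
from h import *
c=cap("top");crop(c,250,140,400,262,5,"pics/t3.png")
s=cap("scene");crop(s,230,160,390,280,5,"pics/s3.png")
E
```

```text
time_s: 4.8
tcp_pos: [0.6253, 0.115, 0.0325]
ee_rot: [[0.837, 0.548, 0.002], [0.548, -0.837, -0.001], [0.001, 0.002, -1.0]]
wrist_force: [2.8, -3.0, -2.5]
gripper_width: 0.273
time_s: 5.0
tcp_pos: [0.6248, 0.1158, 0.0325]
ee_rot: [[0.839, 0.544, 0.001], [0.544, -0.839, 0.0], [0.001, 0.0, -1.0]]
wrist_force: [1.0, 2.8, -2.0]
gripper_width: 0.276
```

View pics/t3.png

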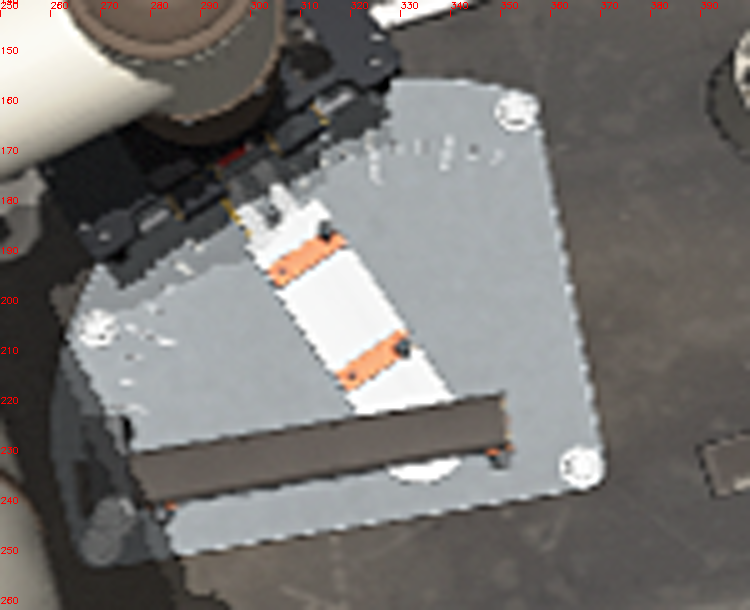

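View pics/s3.png

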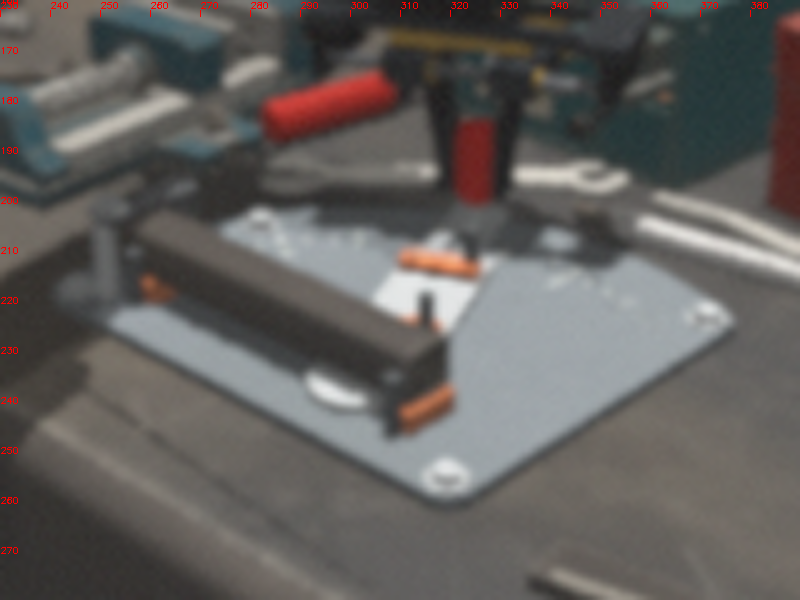

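```bash
python3 -m crank '[[1,[-0.004,-0.09,0],[0,0,-0.058]],[1,[-0.004,-0.09,0],[0,0,-0.058]],[1,[0,0,0],[0,0,0]],[1,[0,0,0],[0,0,0]],[1,[0,0,0],[0,0,0]]]'; python3 -m crank '[[-1,[0,0,0],[0,0,0]],[-1,[0,0,0],[0,0,0]],[-1,[0,0,0],[0,0,0]],[-1,[0,0,0],[0,0,0]],[-1,[0,0,0],[0,0,0]],[-1,[0,0,-0.3],[0,0,0]],[-1,[0,0,-0.5],[0,0,0]],[-1,[0,0,-0.5],[0,0,0]]]'
```

```text
time_s: 5.6
tcp_pos: [0.6145, 0.13, 0.0325]
ee_rot: [[0.786, 0.618, 0.001], [0.618, -0.786, 0.001], [0.002, 0.0, -1.0]]
wrist_force: [2.7, 4.1, -3.9]
gripper_width: 0.269
time_s: 6.4
tcp_pos: [0.6128, 0.1293, 0.1633]
ee_rot: [[0.786, 0.619, -0.002], [0.619, -0.786, -0.001], [-0.003, -0.0, -1.0]]
wrist_force: [1.3, -0.3, -0.1]
gripper_width: 0.921
```

```bash
python3 -m crank '[[-1,[-0.425,0.218,0],[0,0,0]],[-1,[-0.425,0.218,0],[0,0,0]],[-1,[-0.425,0.218,0],[0,0,0]],[-1,[-0.425,0.218,0],[0,0,0]],[-1,[-0.425,0.218,0],[0,0,0]],[-1,[-0.425,0.218,0],[0,0,0]],[-1,[-0.425,0.218,0],[0,0,0]],[-1,[-0.425,0.218,0],[0,0,0]]]'; python3 -m crank '[[-1,[0,0,0],[0,0,0.178]],[-1,[0,0,0],[0,0,0.178]],[-1,[0,0,0],[0,0,0.178]],[-1,[0,0,0],[0,0,0.178]],[-1,[0,0,0],[0,0,0.178]],[-1,[0,0,0],[0,0,0.178]],[-1,[0,0,0],[0,0,0.178]]]';  python3 -m crank '[[-1,[0,0,0],[0,0,0.178]],[-1,[0,0,0],[0,0,0.178]],[-1,[0,0,0],[0,0,0.178]],[-1,[0,0,0],[0,0,0.178]],[-1,[0,0,0],[0,0,0.178]],[-1,[0,0,0],[0,0,0.178]],[-1,[0,0,0],[0,0,0.178]],[-1,[0,0,0],[0,0,0]]]';  python3 - <<'E'
from h import *
c=cap("top");crop(c,250,140,450,262,4,"pics/t4.png")
s=cap("scene");crop(s,230,180,410,310,4,"pics/s4.png")
p=r.sense()["tcp_pos"];print(p,proj(c,p),proj(s,p))
E
```

```text
time_s: 7.2
tcp_pos: [0.4531, -0.2191, 0.163]
ee_rot: [[0.785, 0.619, 0.0], [0.619, -0.785, -0.0], [0.0, 0.0, -1.0]]
wrist_force: [1.4, 0.6, -0.8]
gripper_width: 1.0
time_s: 7.9
tcp_pos: [0.4541, -0.2176, 0.1627]
ee_rot: [[0.95, -0.312, -0.0], [-0.312, -0.95, 0.0], [-0.0, 0.0, -1.0]]
wrist_force: [-0.3, 0.6, 0.0]
gripper_width: 0.998
time_s: 8.7
tcp_pos: [0.4541, -0.2176, 0.1626]
ee_rot: [[0.277, -0.961, -0.0], [-0.961, -0.277, 0.0], [-0.0, 0.0, -1.0]]
wrist_force: [0.1, 0.2, -0.0]
gripper_width: 0.998
[ 0.45421598 -0.2175436   0.16260746] [426.2081309  225.37343517] [367.69350323 216.33516612]
```

View pics/t4.png

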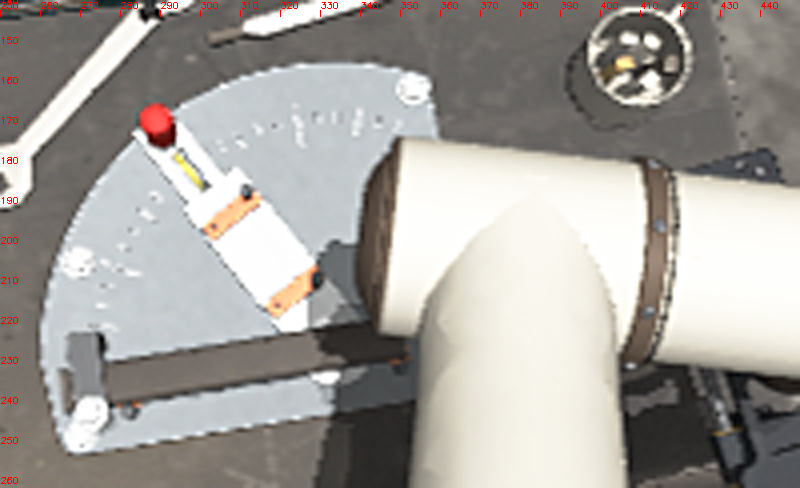

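View pics/s4.png

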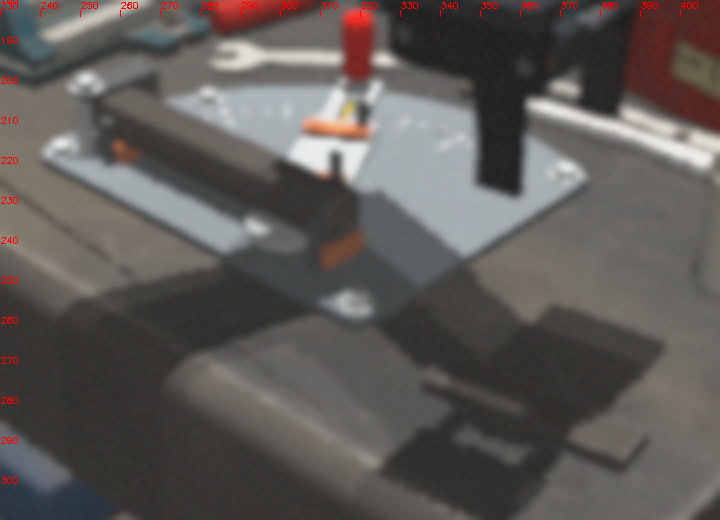

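```bash
python3 -m crank '[[-1,[0,0,0.4],[0,0,0]],[-1,[0,0,0.4],[0,0,0]],[-1,[0,0,0.4],[0,0,0]],[-1,[0,0,0.2],[0,0,0]],[-1,[0,0,0.1],[0,0,0]],[-1,[0,0,0.08],[0,0,0]],[-1,[0,0,0],[0,0,0]],[-1,[0,0,0],[0,0,0]]]'; python3 - <<'E'
from h import *
s=cap("scene");crop(s,310,220,430,310,6,"pics/s5.png")
p=r.sense()["tcp_pos"];print(p,proj(s,p))
E
```

```text
time_s: 9.6
tcp_pos: [0.4553, -0.2177, 0.0055]
ee_rot: [[0.278, -0.961, 0.002], [-0.961, -0.278, -0.0], [0.001, -0.002, -1.0]]
wrist_force: [-0.1, 0.3, 0.3]
gripper_width: 1.002
[ 0.45538049 -0.217735    0.00569689] [363.48488922 282.32698749]
```

View pics/s5.png

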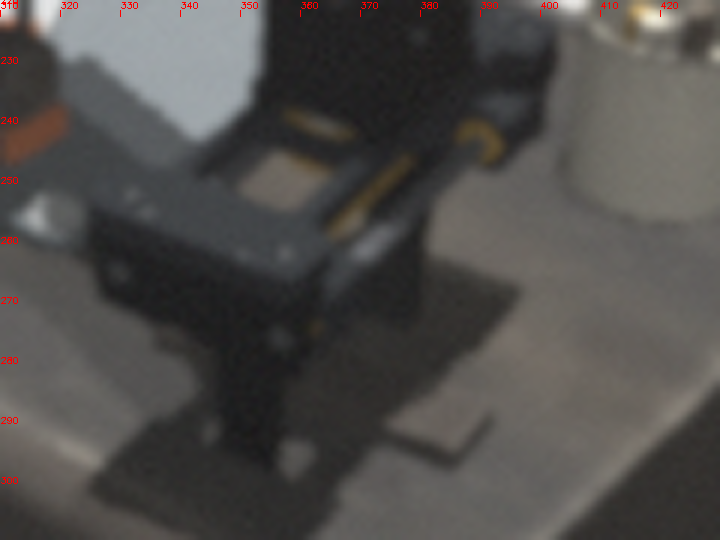

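```bash
python3 -m crank '[[-1,[0,0,0.025],[0,0,0]],[1,[0,0,0],[0,0,0]],[1,[0,0,0],[0,0,0]],[1,[0,0,0],[0,0,0]],[1,[0,0,0],[0,0,0]],[1,[0,0,0],[0,0,0]],[1,[0,0,0],[0,0,0]],[1,[0,0,0],[0,0,0]]]'; python3 -m crank '[[1,[0,0,0],[0,0,0]],[1,[0,0,0],[0,0,0]],[1,[0,0,0],[0,0,0]],[1,[0,0,0],[0,0,0]]]'
```

```text
time_s: 10.45
tcp_pos: [0.4544, -0.2176, 0.002]
ee_rot: [[0.277, -0.961, -0.0], [-0.961, -0.277, -0.0], [-0.0, 0.0, -1.0]]
wrist_force: [-0.0, 0.2, 0.2]
gripper_width: 0.45
time_s: 10.85
tcp_pos: [0.4549, -0.2176, 0.0022]
ee_rot: [[0.277, -0.961, 0.001], [-0.961, -0.277, -0.0], [0.0, -0.001, -1.0]]
wrist_force: [2.3, 0.3, -0.2]
gripper_width: 0.339
```

```bash
python3 -m crank '[[1,[0,0,-0.1],[0,0,0]],[1,[0,0,-0.3],[0,0,0]],[1,[0,0,-0.45],[0,0,0]],[1,[0,0,-0.45],[0,0,0]],[1,[0,0,0],[0,0,0]]]'; python3 - <<'E'
from h import *
c=cap("top");crop(c,270,150,390,240,6,"pics/t6.png")
s=cap("scene");crop(s,280,170,400,270,6,"pics/s6.png")
print(r.sense()["gripper_width"])
E
```

```text
time_s: 11.35
tcp_pos: [0.4578, -0.2186, 0.1386]
ee_rot: [[0.278, -0.96, 0.012], [-0.961, -0.278, -0.003], [0.007, -0.011, -1.0]]
wrist_force: [0.4, 1.1, -2.9]
gripper_width: 0.336
0.3375886371403013
```

View pics/t6.png

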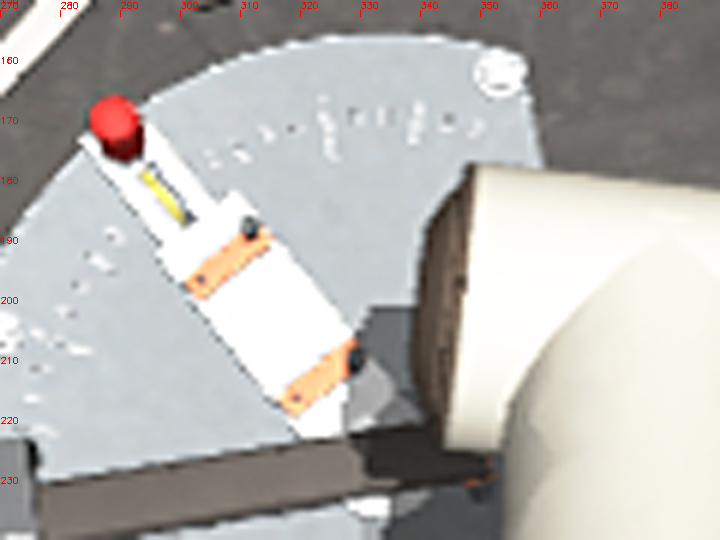

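View pics/s6.png

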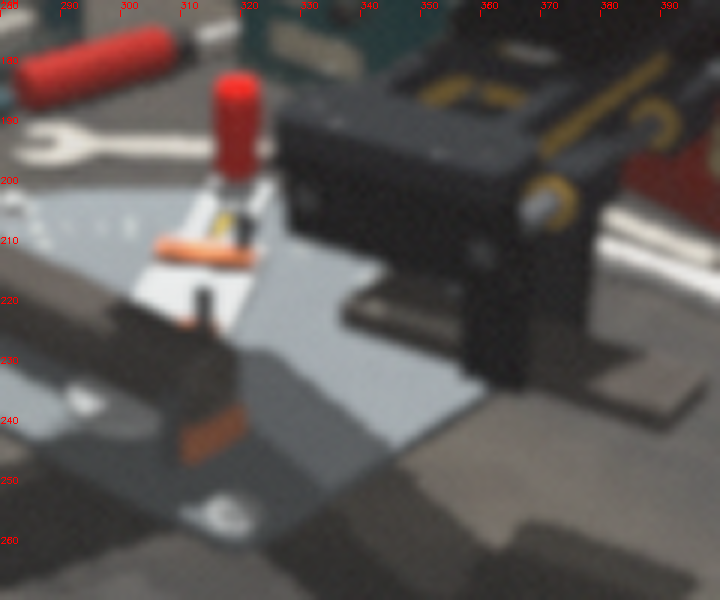

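```bash
python3 - <<'E'
from h import *
c=cap("top");b=lambda u,v,z:back(c,270+u/6,150+v/6,z)[:2]
s=cap("scene");bs=lambda u,v,z:back(s,280+u/6,170+v/6,z)[:2]
# strips' tops corners
p1=b(249,222,.043);p2=b(356,352,.043)
def rep(n,p1,p2):
    d=p1-p2;L=np.linalg.norm(d);u=d/L;n_=np.array([-u[1],u[0]])
    m=(p1+p2)/2;print(n,"pins",p1,p2,"L",L,"dir",np.degrees(np.arctan2(u[1],u[0])),"seat",m+.02*n_,"hinge",m+.02*n_-.086*u)
rep("top",p1,p2)
q1=bs(246,216,.043);q2=bs(204,288,.043);rep("scene",q1,q2)
print("handle",b(116,110,.075),bs(237,84,.075))
# strip ends (top faces, z .022)
for nm,P in dict(outer=[(241,231),(271,240),(187,284),(202,300)],inner=[(340,342),(285,400),(301,416)]).items(): print(nm,[b(*p,.022).round(4).tolist() for p in P])
for a in (38,38.4,38.9):
  u=np.array([np.cos(np.radians(a)),np.sin(np.radians(a))])
  S=np.array([.458,.0067])+.086*u;print(a,S)
print(b(165,196,.008),"mark centre now")
E
```

```text
top pins [0.5712446  0.06786481] [0.5096986  0.01817594] L 0.07910052814378117 dir 38.915504785818705 seat [0.52790813 0.05858184] hinge [0.46099383 0.00455891]
scene pins [0.56395063 0.05817581] [0.50647372 0.01567847] L 0.07148160929907994 dir 36.478518997276076 seat [0.52332175 0.05300874] hinge [0.45417088 0.0018799 ]
handle [0.61836588 0.12771605] [0.60901945 0.12102204]
outer [[0.5704, 0.0724], [0.566, 0.0581], [0.545, 0.0982], [0.5373, 0.091]]
inner [[0.5168, 0.0255], [0.4894, 0.0517], [0.4818, 0.0441]]
38 [0.52576892 0.05964689]
38.4 [0.52539764 0.06011871]
38.9 [0.52492891 0.06070482]
[0.59011467 0.10985865] mark centre now
```

```bash
python3 - <<'E'
from h import *
c=cap("top");crop(c,278,160,318,200,15,"pics/t7.png",5)
E
```

```text
(no output)
```

View pics/t7.png

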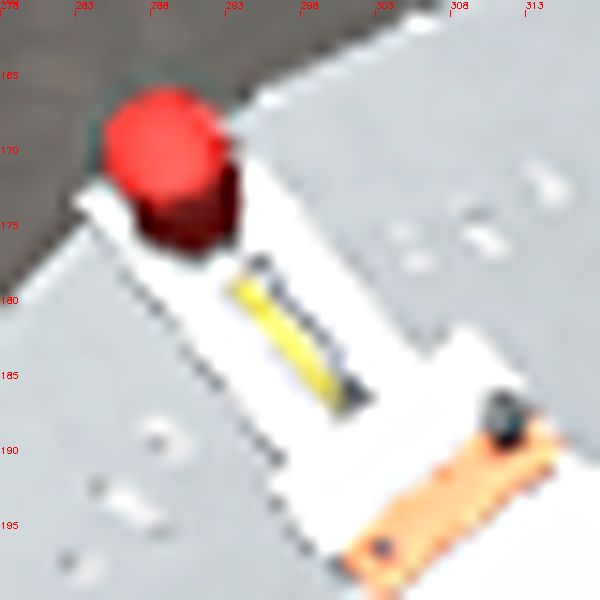

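```bash
python3 -m crank '[[1,[-0.2,-0.12,0],[0,0,0]],[1,[-0.42,-0.24,0],[0,0,0]],[1,[-0.42,-0.24,0],[0,0,0]],[1,[-0.42,-0.24,0],[0,0,0]],[1,[-0.42,-0.24,0],[0,0,0]],[1,[-0.42,-0.24,0],[0,0,0]],[1,[-0.23,-0.135,0],[0,0,0]],[1,[0,0,0],[0,0,0]]]'; python3 -m crank '[[1,[0,0,0],[0,0,0.188]],[1,[0,0,0],[0,0,0.188]],[1,[0,0,0],[0,0,0.188]],[1,[0,0,0],[0,0,0.188]],[1,[0,0,0],[0,0,0.188]],[1,[0,0,0],[0,0,0.188]],[1,[0,0,0],[0,0,0.188]],[1,[0,0,0],[0,0,0.188]]]'; python3 -m crank '[[1,[0,0,0],[0,0,0]],[1,[0,0,0],[0,0,0]],[1,[0,0,0],[0,0,0]]]'
```

```text
time_s: 12.4
tcp_pos: [0.5243, 0.0688, 0.1301]
ee_rot: [[0.281, -0.96, -0.003], [-0.96, -0.281, -0.001], [0.0, 0.003, -1.0]]
wrist_force: [0.8, -0.5, -2.4]
gripper_width: 0.334
time_s: 13.2
tcp_pos: [0.5226, 0.0645, 0.1302]
ee_rot: [[-0.788, -0.616, -0.005], [-0.616, 0.788, -0.002], [0.005, 0.001, -1.0]]
wrist_force: [0.4, -0.3, -3.5]
gripper_width: 0.337
time_s: 13.5
tcp_pos: [0.5237, 0.0654, 0.1315]
ee_rot: [[-0.783, -0.622, -0.001], [-0.622, 0.783, -0.001], [0.001, 0.0, -1.0]]
wrist_force: [0.0, -0.2, -3.3]
gripper_width: 0.341
```

```bash
python3 -m crank '[[1,[0,0,0.35],[0,0,0]],[1,[0,0,0.3],[0,0,0]],[1,[0,0,0],[0,0,0]],[1,[0,0,0],[0,0,0]]]'; python3 - <<'E'
from h import *
c=cap("top");crop(c,260,150,380,240,6,"pics/t8.png")
s=cap("scene");crop(s,260,150,380,250,6,"pics/s8.png")
st=r.sense();print(st["tcp_pos"],st["joints"])
E
```

```text
time_s: 13.9
tcp_pos: [0.5244, 0.0657, 0.0673]
ee_rot: [[-0.783, -0.622, -0.0], [-0.622, 0.783, -0.001], [0.001, -0.0, -1.0]]
wrist_force: [0.9, 0.3, -2.4]
gripper_width: 0.338
[0.52558652 0.06631905 0.06873856] [ 2.47702670e+01  2.24144698e+01 -2.44342011e+01  5.30686354e-02
 -4.29589302e+01 -7.63358791e+01]
```

View pics/t8.png

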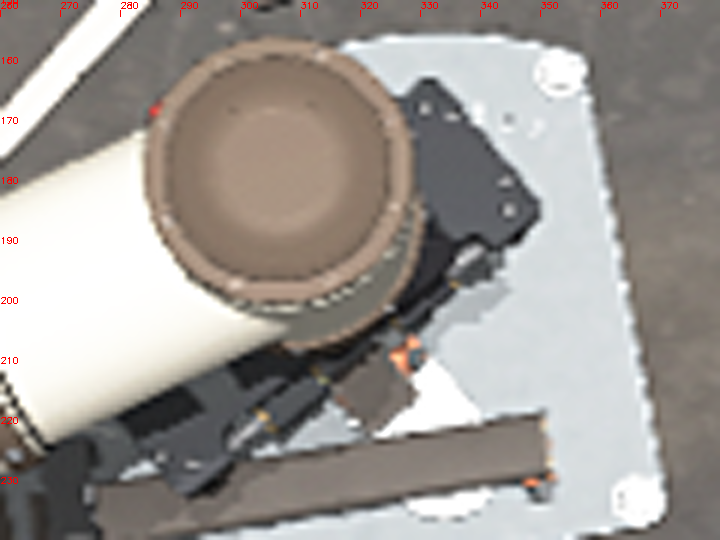

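View pics/s8.png

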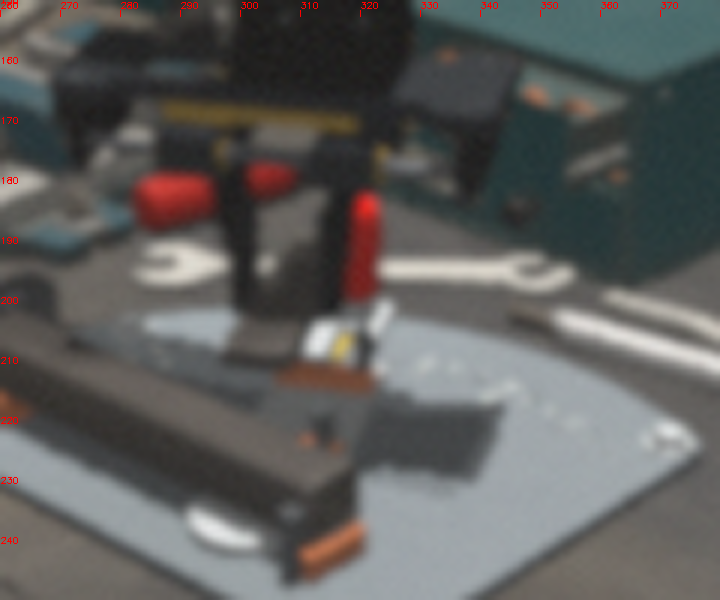

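```bash
python3 - <<'E'
from h import *
c=cap("top");b=lambda u,v,z:back(c,260+u/6,150+v/6,z)[:2]
print(b(373,433,.0765),b(415,395,.0765),(b(373,433,.0765)+b(415,395,.0765))/2)
crop(c,305,190,355,240,14,"pics/t9.png",5)
E
```

```text
[0.46967829 0.03809646] [0.48664852 0.01915663] [0.4781634  0.02862655]
```

View pics/t9.png

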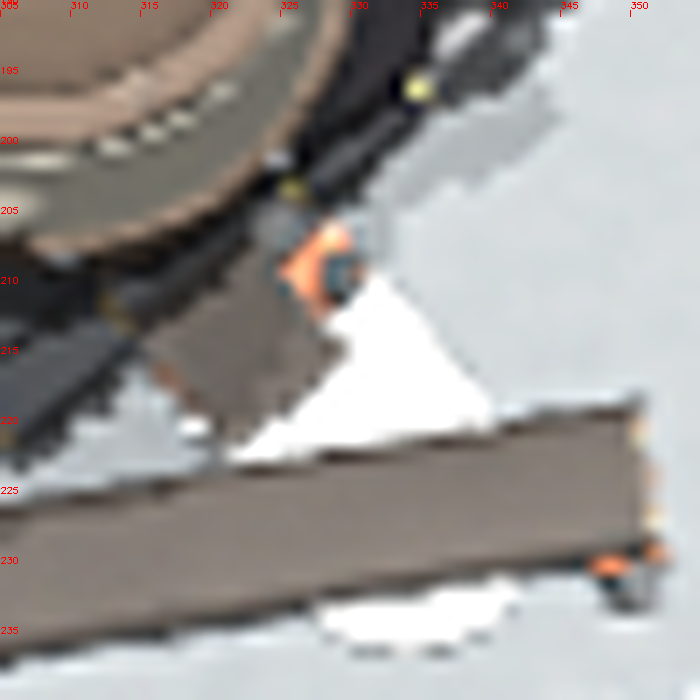

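```bash
python3 -m crank '[[1,[-0.02,0,0.1],[0,0,0]],[1,[0,0,0.15],[0,0,0]],[1,[0,0,0.1],[0,0,0]],[1,[0,0,0.06],[0,0,0]],[1,[0,0,0],[0,0,0]],[1,[0,0,0],[0,0,0]],[1,[0,0,0],[0,0,0]]]'; python3 - <<'E'
from h import *
c=cap("top");crop(c,300,190,360,240,12,"pics/t10.png",5)
s=cap("scene");crop(s,270,170,350,240,9,"pics/s10.png",5)
st=r.sense();print(st["tcp_pos"])
E
```

```text
time_s: 14.75
tcp_pos: [0.5262, 0.0673, 0.0266]
ee_rot: [[-0.783, -0.621, 0.001], [-0.621, 0.783, 0.0], [-0.001, -0.0, -1.0]]
wrist_force: [-1.1, 0.5, -2.9]
gripper_width: 0.338
[0.52604017 0.06722761 0.02658724]
```

View pics/t10.png

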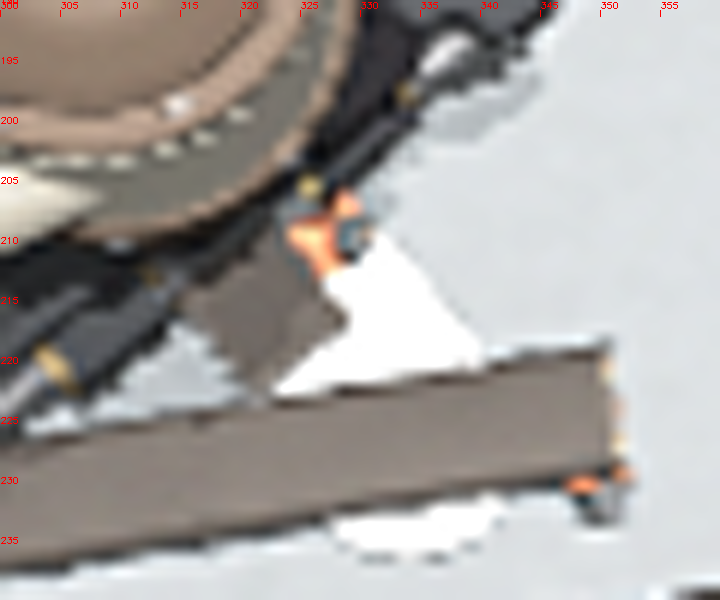

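View pics/s10.png

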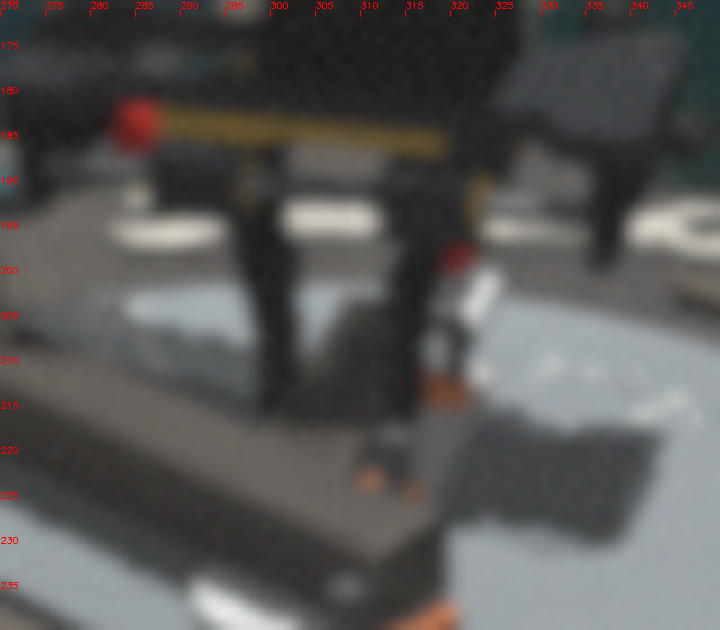

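```bash
python3 -m crank '[[1,[0,-0.03,0],[0,0,0]],[1,[0,0,0],[0,0,0]],[1,[0,0,0],[0,0,0]]]'; python3 -m crank '[[1,[0,-0.01,0],[0,0,0]],[1,[0,0,0],[0,0,0]],[1,[0,0,0],[0,0,0]]]';python3 -m crank '[[1,[0,-0.01,0],[0,0,0]],[1,[0,0,0],[0,0,0]],[1,[0,0,0],[0,0,0]]]'
```

```text
time_s: 15.15
tcp_pos: [0.5276, 0.0646, 0.0262]
ee_rot: [[-0.784, -0.621, 0.0], [-0.621, 0.784, 0.0], [-0.0, -0.0, -1.0]]
wrist_force: [-0.6, 0.5, -3.2]
gripper_width: 0.338
time_s: 15.45
tcp_pos: [0.5281, 0.0639, 0.026]
ee_rot: [[-0.784, -0.621, -0.0], [-0.621, 0.784, -0.0], [0.0, 0.0, -1.0]]
wrist_force: [-0.7, -0.6, -3.1]
gripper_width: 0.342
time_s: 15.75
tcp_pos: [0.5288, 0.0631, 0.026]
ee_rot: [[-0.784, -0.621, -0.0], [-0.621, 0.784, -0.0], [0.0, 0.0, -1.0]]
wrist_force: [-0.7, 0.4, -2.7]
gripper_width: 0.338
```

```bash
python3 -m crank '[[1,[0,-0.01,0],[0,0,0]],[1,[0,0,0],[0,0,0]],[1,[0,0,0],[0,0,0]]]';python3 -m crank '[[1,[0,-0.01,0],[0,0,0]],[1,[0,0,0],[0,0,0]],[1,[0,0,0],[0,0,0]]]'; python3 - <<'E'
from h import *
c=cap("top");crop(c,300,190,360,240,12,"pics/t11.png",5)
E
```

```text
time_s: 16.05
tcp_pos: [0.5293, 0.0624, 0.026]
ee_rot: [[-0.784, -0.621, -0.0], [-0.621, 0.784, -0.0], [0.0, 0.0, -1.0]]
wrist_force: [-0.5, 0.0, -2.8]
gripper_width: 0.342
time_s: 16.35
tcp_pos: [0.5296, 0.0619, 0.026]
ee_rot: [[-0.784, -0.621, -0.001], [-0.621, 0.784, 0.0], [0.0, 0.001, -1.0]]
wrist_force: [-2.3, 4.6, -1.7]
gripper_width: 0.339
```

View pics/t11.png

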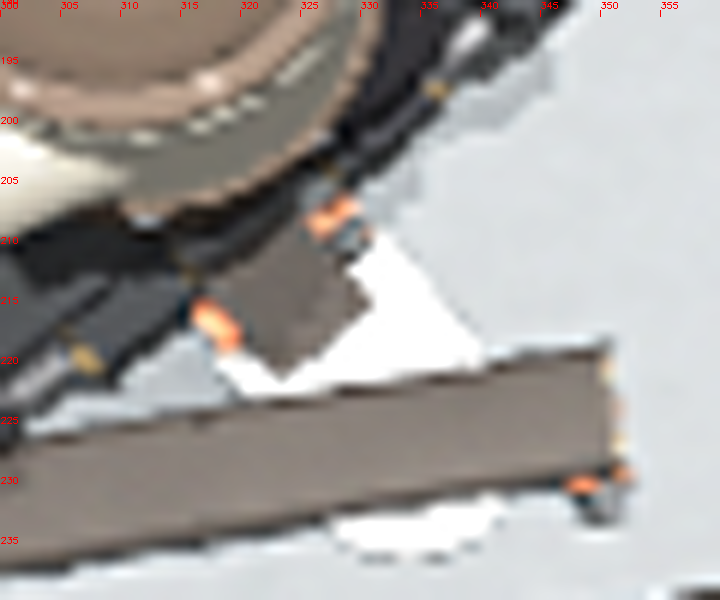

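```bash
python3 - <<'E'
from h import *
c=cap("top");b=lambda u,v,z:back(c,300+u/12,190+v/12,z)[:2]
k=b(283,381,.033);k2=b(372,305,.033)
e1=b(30,438,.052);e2=b(605,345,.052)
d=e2-e1;d/=np.linalg.norm(d);n=np.array([-d[1],d[0]])
print(k,k2,np.linalg.norm(k-k2),"gap",(k-e1)@n,(k2-e1)@n,n,"bar end axis deg",np.degrees(np.arctan2(*(k-k2)[::-1]))-90)
E
```

```text
[0.47403682 0.03444291] [0.49171667 0.0135296 ] 0.02738509888424336 gap 0.005055261148217916 0.01928362827784717 [0.98793928 0.15484179] bar end axis deg 40.210767026389874
```

```bash
python3 -m crank '[[1,[0.03,0.005,0],[0,0,0]],[1,[0,0,0],[0,0,0]],[1,[0,0,0],[0,0,0]]]';python3 -m crank '[[1,[0,0,0.01],[0,0,0]],[1,[0,0,0],[0,0,0]],[1,[0,0,0.008],[0,0,0]],[1,[0,0,0],[0,0,0]],[1,[0,0,0],[0,0,0]]]'
```

```text
time_s: 16.75
tcp_pos: [0.5278, 0.0605, 0.0262]
ee_rot: [[-0.784, -0.621, 0.001], [-0.621, 0.784, 0.001], [-0.001, -0.0, -1.0]]
wrist_force: [-1.9, 4.2, -1.8]
gripper_width: 0.341
time_s: 17.25
tcp_pos: [0.5274, 0.0603, 0.0244]
ee_rot: [[-0.784, -0.621, 0.0], [-0.621, 0.784, 0.0], [-0.0, 0.0, -1.0]]
wrist_force: [-3.4, 6.4, -1.8]
gripper_width: 0.34
```

```bash
python3 -m crank '[[1,[0,0.008,0.008],[0,0,0]],[1,[0,0,0],[0,0,0]],[1,[0,0,0],[0,0,0]]]'
```

```text
time_s: 17.55
tcp_pos: [0.5273, 0.0604, 0.0241]
ee_rot: [[-0.783, -0.621, 0.001], [-0.621, 0.783, -0.0], [-0.001, -0.001, -1.0]]
wrist_force: [-1.7, 0.2, 4.2]
gripper_width: 0.339
```

```bash
python3 -m crank '[[0.1,[0,0,0],[0,0,0]],[0,[0,0,0],[0,0,0]],[0,[0,0,0],[0,0,0]],[0,[0,0,0],[0,0,0]],[-0.2,[0,0,0],[0,0,0]],[-0.2,[0,0,0],[0,0,0]],[-0.2,[0,0,0],[0,0,0]],[-0.2,[0,0,0],[0,0,0]]]'; python3 -m crank '[[-0.2,[0,0,-0.1],[0,0,0]],[-0.2,[0,0,-0.3],[0,0,0]],[-0.2,[0,0,-0.4],[0,0,0]],[-0.2,[0,0,-0.4],[0,0,0]],[-0.2,[0,0,-0.4],[0,0,0]],[-0.2,[0,0,0],[0,0,0]]]'
```

```text
time_s: 18.35
tcp_pos: [0.5269, 0.0608, 0.0235]
ee_rot: [[-0.784, -0.621, 0.0], [-0.621, 0.784, -0.0], [0.0, -0.0, -1.0]]
wrist_force: [0.2, 0.4, 0.1]
gripper_width: 0.595
time_s: 18.95
tcp_pos: [0.5305, 0.0617, 0.1908]
ee_rot: [[-0.783, -0.622, 0.014], [-0.622, 0.783, 0.004], [-0.013, -0.006, -1.0]]
wrist_force: [1.0, 0.0, -0.1]
gripper_width: 0.601
```

```bash
python3 -m crank '[[-0.2,[0.37,-0.275,0],[0,0,0]],[-0.2,[0.37,-0.275,0],[0,0,0]],[-0.2,[0.37,-0.275,0],[0,0,0]],[-0.2,[0.37,-0.275,0],[0,0,0]],[-0.2,[0.37,-0.275,0],[0,0,0]],[-0.2,[0.37,-0.275,0],[0,0,0]],[-0.2,[0.37,-0.275,0],[0,0,0]],[-0.2,[0,0,0],[0,0,0]]]'; python3 - <<'E'
from h import *
c=cap("top");crop(c,275,155,365,240,8,"pics/t12.png",5)
s=cap("scene");crop(s,270,170,350,240,9,"pics/s12.png",5)
E
```

```text
time_s: 19.75
tcp_pos: [0.4415, -0.2548, 0.1834]
ee_rot: [[-0.788, -0.616, -0.001], [-0.616, 0.788, -0.0], [0.001, 0.0, -1.0]]
wrist_force: [0.1, 0.1, -0.1]
gripper_width: 0.601
```

View pics/t12.png

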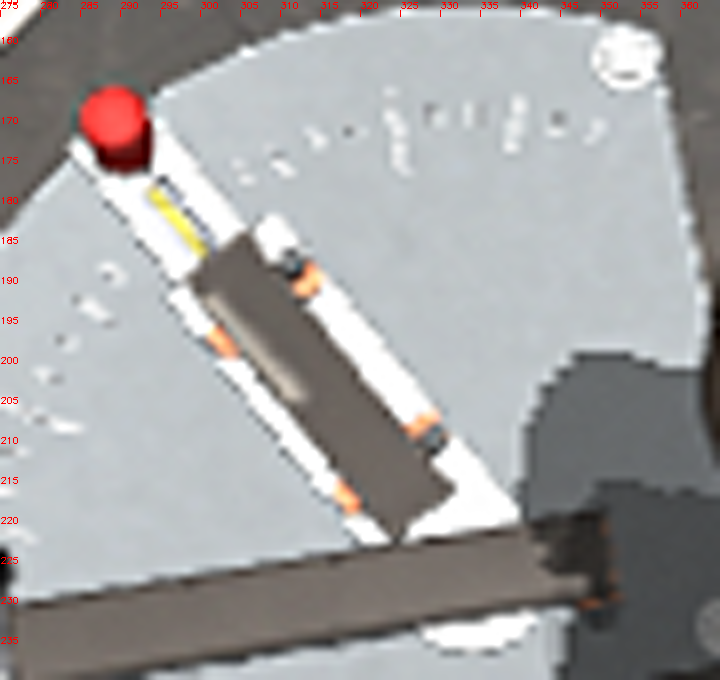

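View pics/s12.png

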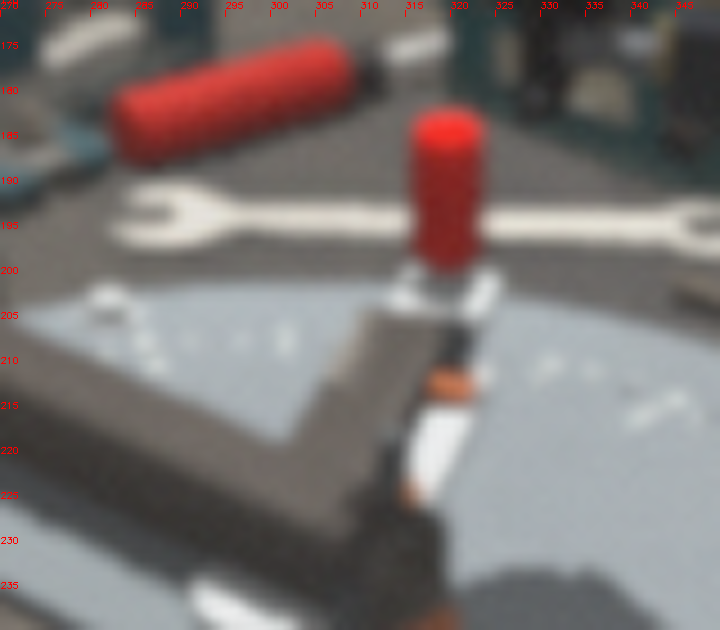

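```bash
python3 - <<'E'
from h import *
c=cap("top");b=lambda u,v,z:back(c,275+u/8,155+v/8,z)[:2]
P=[b(248,233,.032),b(192,283,.032),b(399,543,.032),b(455,490,.032)]
p1=b(291,258,.043);p2=b(436,434,.043)
d=p1-p2;L=np.linalg.norm(d);u=d/L;n=np.array([-u[1],u[0]]);S=(p1+p2)/2+.02*n
C=sum(P)/4;a=(P[0]+P[1]-P[2]-P[3]);print("L",L,"bar len",np.linalg.norm(a)/2,"width",np.linalg.norm(P[0]+P[3]-P[1]-P[2])/2)
print("arm dir",np.degrees(np.arctan2(u[1],u[0])),"bar dir",np.degrees(np.arctan2(a[1],a[0])),"seat xy",(C-S)@u,(C-S)@n)
h=np.array([.4594,.0062]);
for q,nm in ((S,"S"),(b(114,114,.075),"handle"),(b(177,221,.008),"mark"),(C,"bar")):
    v=q-h;print(nm,q,np.linalg.norm(v),"ang",98.83-np.degrees(np.arctan2(v[1],v[0])))
e1=b(20,606,.052);e2=b(590,514,.052);dd=e2-e1;dd/=np.linalg.norm(dd);m=np.array([-dd[1],dd[0]])
print("corner gap to base bar",(P[2]-e1)@m, "base dir",np.degrees(np.arctan2(dd[1],dd[0])))
crop(c,275,155,325,205,14,"pics/t13.png",5)
E
```

```text
L 0.08032677380079904 bar len 0.11762749464089038 width 0.026905338241874882
arm dir 38.946814792491445 bar dir 38.28396003450654 seat xy -0.0009920149485106984 -0.0006460284638023614
S [0.52672581 0.05852519] 0.08526834035228661 ang 60.97587796273744
handle [0.61579366 0.12792643] 0.19818249477523217 ang 60.93518053165349
mark [0.59024502 0.11095227] 0.1676110263959863 ang 60.149837836752454
bar [0.52636038 0.05739917] 0.0842914473963861 ang 61.427789412294
corner gap to base bar 0.0020428542737271787 base dir -81.11134794183052
```

View pics/t13.png

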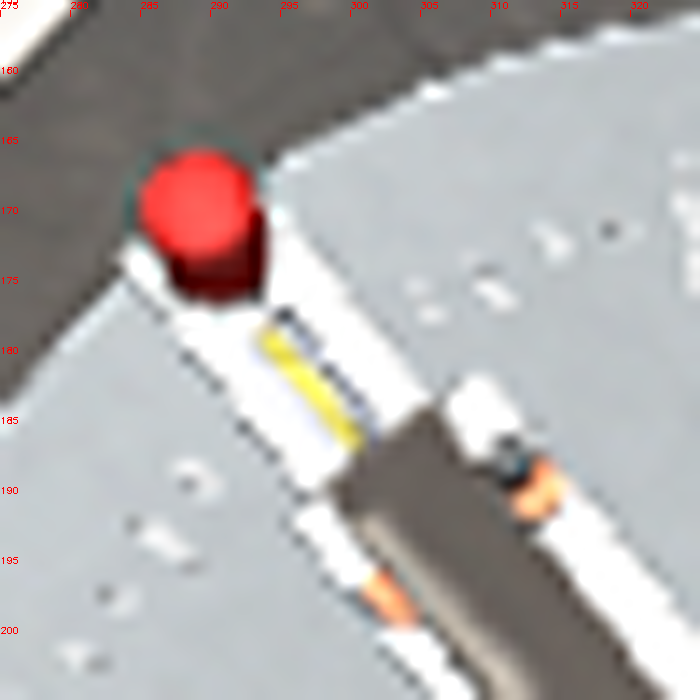

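```bash
python3 - <<'E'
from station import r
s=r.sense();print(s["time_s"],s["wrist_force"]);print(r.finish_job())
E
```

```text
19.9 [-0.37746466  1.10340692  0.13952806]
the job is handed in; nothing more can be done
None
```

I swung the jig arm to the 60° mark by its red handle and laid the flat bar, bead up, on the two copper strips. I lowered it under grip with one side against both stop pins, until the wrist force showed the strips taking the load, then released it. The job was handed in at 19.9 s.

These are my last checks, taken from the top camera (good to a few mm):

| Check | Measured | Allowed |
|---|---|---|
| Swing arm angle | about 60.9° against the drawn scale (mark itself read 60.1°) | 56.6° to 63.4° |
| Bar along the arm (seat x) | about -1 mm | -10 to +12 mm |
| Bar across the arm (seat y) | about -0.6 mm | -6 to +6 mm |
| Bar direction against the arm | 0.7° off | below about 5° |
| Gap from the bar's corner to the base bar | about 2 mm | end within 12 mm of its place |

- **Disagreements:** The yellow mark sits slightly to the smaller-angle side of the window, so the arm is roughly 0.5° to 0.9° past 60°. The 2 mm gap and the -1 mm seat reading also disagree slightly. The two cameras and the robot differed by 2 to 9 mm on the handle position, so I corrected for that using the gripped handle.
- **Not measured:** I saw no contact with the cup, pliers or magnet, but did not measure their positions again at the end. The bar's height and tilt after release were judged by eye only.

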